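Sort the bench things into their trays

ROBOT

A 6-joint arm with a two-finger parallel gripper is mounted at the origin on a cart in front of the work surface, level with it; the furniture and walls round the work are solid. World frame = base frame: x ahead of the robot, y to its left, z up, the work surface at z = 0. Lengths are in mm, angles in degrees, forces in N, time in s.
With the tool pointing down it reaches from about 300 to 850 mm from the base axis. Payload 4.2 kg.
Tool frame: the origin (TCP) lies at the very end of the fingers, on their centre line; the grasp point (between the pads) lies 19 mm behind it (env.tcp_to_grasp is the distance from the TCP to the grasp point, in mm); z points along the fingers, y is the line along which they close (so a half turn about z gives the same grasp; the last joint's range is limited). The gripper opens to 91 mm and grips with 3 to 60 N. Pads are 32 mm wide; open, the fingers measure 118 mm over their backs; the gripper's body (76 mm by 178 mm) begins 60 mm behind the grasp point.
Start: joints at [-70.76, 18.312, 89.639, -0, 72.044, -1.146], TCP at [200.3, -539.002, 213.976] pointing down, gripper open.
Joint ranges: [-177.97, 177.97], [-48.28, 115.42], [12.27, 149.76], [-77.06, 257.06], [2.81, 150.46], [-146.56, 146.56]. Speed limits (degrees/s): [147.25, 147.25, 180, 180, 180, 180].

INTERFACE

Orientations are given as [roll, pitch, yaw] about the fixed x, y, z axes, in that order (R = Rz(yaw) Ry(pitch) Rx(roll)).
In Python, from workcell import env gives the robot as it stands.
- The arm moves only by the tool move_arm, never from a script. Its argument "plan" is a list of rows, each a list of 3 entries, a list of its own where there are three numbers: the shift along the world's x, y, z in cm, then the turn about the world's z in degrees, then the closure, from 0 (fully open) to 1 (shut). In form: [[[x, y, z], turn, claw], ...]. A call has 1 to 5 rows; each row shifts and turns the commanded pose from where the row before left it; what a row does not reach is not made up. A row lasts 1/10 s, in which the tool goes at most 50 mm and 8.59 degrees, less where a joint would pass 70% of its speed; a pose out of reach is approached as far as the arm can. A call is refused whole if a number of a shift passes 5 or a number of a turn 8.59, either way. A call with a gripper value outside its range is refused whole. The fingers move at their own pace and stop on an object; "squeeze" is the grip in N (left out, the last holds). Time passes only in rows, so rows that do not move let the fingers close. It gives the time, the measured TCP pose, the force, the opening and the grip force at its end, in the units of the state.
- env.state(): the state, without advancing time (a new reading comes with each control period).
- env.grab_frame(name): name is "scene" or "top"; returns a dict with "frame" (420x560x3 uint8, red, green, blue), "z_map" (420x560 float32, mm along the optical axis (not along the pixel's ray), 0 where there is no reading), "fovy" (degrees; the focal length in pixels is half the picture's height over the tangent of half this angle, whatever the lens; pixels are square), "cx", "cy" (the principal point, pixels), "position" and "orientation" of the camera in the world. Camera axes: x right, y down, z forward; pixel columns grow to the right and rows downward; lengths in mm; the calibration is good to about 2 mm. A picture is of the moment at which its call begins.
- env.job_done(): hands the job in; it is judged then, once.
Trained networks look in a picture, given as the dict that the camera call returned (one of the last four; its "shot" number tells which), for a name from the list of things; names that differ only in an ending like _2 or _b are one class to them, and where a whole thing is asked for, a point or a joint stands for the part that bears it (a point fixed in the world has none). Each returns a list of dicts, best first, with "score" (0 to 1); they miss things now and then, are a little off and sometimes report something else, mostly with a low value. They report only what shows in the picture. A call takes as long as a camera call. They do not tell look-alikes from the thing itself.
- env.search_frame(picture, label): "point" ([column, row] in pixels, amid what is visible of it).
- env.landmark_of(picture, label): "point" ([column, row] in pixels: a listed point, or the origin of a listed thing).
The state is a dict: "time_s": time; "qpos": joint angles; "qvel": joint speeds; "effort": joint torques, N m; "ee_pos": TCP position; "ee_rot": TCP orientation; "force": force on the tool from outside, world axes, zero at the start; "torque": the same for the moment, N m; "gripper_width": finger opening in mm; "gripper_force": force on a finger pad.
Only numpy, scipy, OpenCV 4.12 (cv2) and the standard library are available. Lean on these libraries where they do the work, as an engineer would, in place of code of your own. Each camera call takes 0.05 s, during which the arm holds its last target. There are 200 camera calls.

TASK

Clear up the bench by sorting the five things in the row along the front of the worktop into their grey trays: the bigger conical flask goes in the wide bay of the flask tray and the smaller one in its narrow bay; the stain bottle and the beaker go in the staining tray with two equal bays, one in each, either way round; the roll of film goes in the small single-bay supplies tray. Set each thing down upright on the floor of its bay without dropping it from a height, and leave the pink dish where it stands.

Things in the scene. Friction and masses are not known exactly. Their poses are not given: they have to be found in the camera images.
- big_flask: the bigger conical flask, yellow content, white cotton plug: foot 82 mm across, 144 mm tall; neck and plug (36 mm across, from 108 mm up to the top) are the place to grip. Stands upright on the worktop. Origin at the centre of its underside, z up along its axis.
- small_flask: the smaller conical flask, pink content, white cotton plug: foot 60 mm across, 107 mm tall; neck and plug (27 mm across, from 80 mm up to the top) are the place to grip. Stands upright. Origin at the centre of its underside, z up along its axis.
- stain_bottle: small glass bottle of purple stain: body 46 mm across, 105 mm tall over a red screw cap 35 mm across (cap from 89 mm up to the top; grip the cap). Stands upright. Origin at the centre of its underside, z up along its axis.
- beaker: empty clear glass beaker, open top, 53 mm across, 68 mm tall; grip it from above across the outside of its wall near the rim. Stands upright. Origin at the centre of its underside, z up along its axis.
- film_roll: roll of white sealing film in the front row (a like roll far back by the wall is no part of the job) on a cardboard core, standing on end: 58 mm across, 50 mm tall; grip it across its upper 20 mm. Origin at the centre of its underside, z up along its axis.
- pink_dish: small round culture dish with pink content, 51 mm across, 12 mm high, standing loose in the row among the other things. It is not to be moved. Origin at the centre of its underside, z up along its axis.
- flask_tray: the flask tray: the largest tray, with two unequal bays side by side along its y axis. Fixed, grey plastic, black bay floors 4 mm above the worktop, walls 4 mm thick, 22 mm high. Origin at the centre of its underside, z up, +y to the robot's left. Outside 110 mm (x) by 194 mm (y). Wide bay 102 x 102 mm inside, centre at y = +42 mm; narrow bay 102 mm (x) by 80 mm (y), centre at y = -53 mm.
- stain_tray: the staining tray: two equal square bays side by side along its y axis. Fixed, grey plastic, black bay floors 4 mm above the worktop, walls 4 mm thick, 22 mm high. Origin at the centre of its underside, z up, +y to the robot's left. Outside 82 mm (x) by 160 mm (y). Bays 74 x 74 mm inside, centres at y = +39 mm and y = -39 mm.
- supply_tray: the supplies tray: the smallest tray, one square bay. Fixed, grey plastic, black bay floors 4 mm above the worktop, walls 4 mm thick, 22 mm high. Origin at the centre of its underside, z up, +y to the robot's left. Outside 88 x 88 mm, bay 80 x 80 mm inside, centre at the origin.
Things that resemble listed ones, but are neither listed nor needed, are in the scene too. What is shaped like the small_flask but blue is not meant.

How it is judged:
By the outcome, as a careful person would: the job done as asked, in the order asked, and still so for the second after the job is handed in, with the robot touching nothing.
It also fails if it takes over 131 s, if anything falls off the work surface, if the arm or the gripper's body presses on something with over 40 N, if the wrist force passes 120 N, or if a joint passes its speed limit or range.

## Working session

There is one attempt and no reset: what is moved stays moved. The work goes in short steps, Python scripts to look and compute and a tool call to move; the robot and the scene stay as the last step left them, time stands still between calls to the robot, and variables do not carry over. Pictures are saved under pics/ and viewed, at most 14 in all, crops included, and the job is handed in when it is done.

Besides the shell and the picture viewer there is one more tool, called after ">>>" as name([rows], argument=value, ...), one row to a line, values as JSON. move_arm: Moves the arm, as the interface text tells. Its arguments: {"type":"object","properties":{"plan":{"type":"array","items":{"type":"array"}},"squeeze":{"type":"number"}},"required":["plan"]}

```bash
mkdir -p pics; cat > h.py <<'E'
import numpy as np,cv2
from scipy.spatial.transform import Rotation as R
from workcell import env
def rot(o):
    o=np.array(o,float)
    if o.shape==(3,3): return o
    return R.from_euler('xyz',o,degrees=True).as_matrix() if o.size==3 else R.from_quat(o).as_matrix()
def ray(p,uv):
    f=p["frame"].shape[0]/2/np.tan(np.radians(p["fovy"])/2)
    return np.array([(uv[0]-p["cx"])/f,(uv[1]-p["cy"])/f,1.])
def onplane(p,uv,z):
    d=rot(p["orientation"])@ray(p,uv);o=np.array(p["position"]);return o+d*(z-o[2])/d[2]
def cloud(p):
    h,w=p["z_map"].shape;u,v=np.meshgrid(np.arange(w),np.arange(h))
    f=h/2/np.tan(np.radians(p["fovy"])/2)
    c=np.stack([(u-p["cx"])/f,(v-p["cy"])/f,np.ones_like(u)],-1)*p["z_map"][...,None]
    return c@rot(p["orientation"]).T+np.array(p["position"])
E
python3 - <<'E'
from h import *
names="big_flask small_flask stain_bottle beaker film_roll pink_dish flask_tray stain_tray supply_tray".split()
for c in("scene","top"):
    p=env.grab_frame(c);cv2.imwrite(f"pics/{c}0.png",p["frame"][...,::-1])
    print(c,{k:p[k] for k in("fovy","cx","cy","position","orientation")})
    for n in names:
        for r in env.landmark_of(p,n)[:3]:
            print(n,round(r["score"],2),np.round(r["point"]),np.round(onplane(p,r["point"],0)))
print(env.state())
E
```

```text
scene {'fovy': 48.08869186384196, 'cx': 286.0999587376767, 'cy': 203.4857376913933, 'position': array([-161.51074776,  866.22992993,  833.44175723]), 'orientation': array([-131.69972787,   -0.30942531, -139.33923383])}
big_flask 0.85 [345. 156.] [ 452. -126.    0.]
big_flask 0.29 [256. 179.] [574. 131.   0.]
small_flask 0.97 [278. 212.] [439. 193.   0.]
small_flask 0.84 [241. 315.] [287. 484.   0.]
stain_bottle 0.77 [299. 194.] [443. 102.   0.]
beaker 0.79 [211. 262.] [442. 426.   0.]
film_roll 0.69 [327. 176.] [434. -12.   0.]
pink_dish 0.84 [247. 235.] [442. 305.   0.]
flask_tray 0.89 [301. 151.] [567. -60.   0.]
stain_tray 0.86 [193. 223.] [575. 366.  -0.]
supply_tray 0.89 [256. 182.] [567. 142.   0.]
top {'fovy': 49.13437484313272, 'cx': 280.34785962818574, 'cy': 217.85984601077547, 'position': array([ 250.33317096,  182.65968303, 1055.16151307]), 'orientation': array([-169.63849708,    0.1765632 ,  -88.51614695])}
big_flask 0.76 [416. 222.] [ 442. -124.    0.]
small_flask 0.93 [277. 221.] [436. 198.   0.]
small_flask 0.83 [144. 282.] [286. 497.   0.]
stain_bottle 0.64 [323. 222.
[... 438 characters left out ...]
. 220.] [437. 189.   0.]
{'time_s': 1.0, 'qpos': array([-7.07588812e+01,  1.83096692e+01,  8.96389217e+01, -6.59206919e-05,
        7.20436063e+01, -1.14840905e+00]), 'qvel': array([-0.00754874,  0.07795555, -0.03455821,  0.08726588,  0.02820105,
       -0.05148767]), 'effort': array([ 2.04835880e-03, -4.12356234e+01, -2.32236600e+01,  7.31327548e-02,
        3.77431652e-02,  4.23470624e-06]), 'ee_pos': array([ 200.31280189, -538.99799757,  213.99884155]), 'ee_rot': array([1.79992200e+02, 2.19085420e-04, 2.03895482e+01]), 'force': array([ 0.11789535, -0.57995791,  0.18263783]), 'torque': array([-0.02426904, -0.00870461, -0.02189834]), 'gripper_force': 0.0, 'gripper_width': 90.97708066327748}
```

View pics/scene0.png

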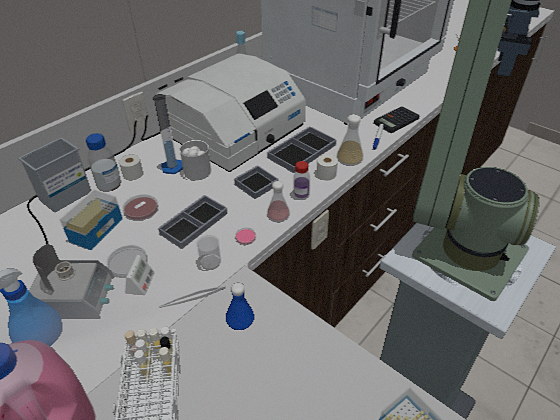

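View pics/top0.png

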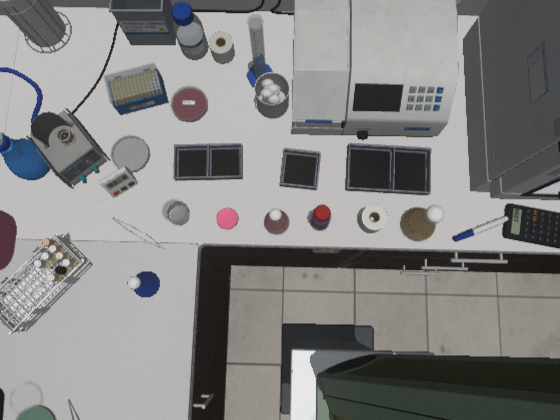

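```bash
python3 - <<'E'
from h import *
it=dict(big_flask=(447,-125,144,115),small_flask=(437,195,107,85),stain_bottle=(438,97,105,91),beaker=(443,432,68,15),film_roll=(440,-15,50,40),pink_dish=(437,311,12,6))
tr=dict(flask_tray=(562,-61,110,194),stain_tray=(571,365,82,160),supply_tray=(559,142,88,88))
for c in("scene","top"):
    p=env.grab_frame(c);C=cloud(p).reshape(-1,3);C=C[(p["z_map"]>0).ravel()]
    w=C[(abs(C[:,0]-500)<25)&(abs(C[:,1]-150)<200)];print(c,"table z",np.percentile(w[:,2],[5,50,95]).round(1))
    for n,(x,y,h,zl) in it.items():
        q=C[(np.hypot(C[:,0]-x,C[:,1]-y)<48)&(C[:,2]>zl-5)&(C[:,2]<h+15)]
        if len(q)<4: print(n,len(q));continue
        lo,hi=np.percentile(q,[3,97],axis=0);print(n,len(q),"x",lo[0].round(),hi[0].round(),"y",lo[1].round(),hi[1].round(),"z",lo[2].round(),hi[2].round(),"mid",((lo+hi)/2).round(1)[:2])
    for n,(x,y,a,b) in tr.items():
        q=C[(abs(C[:,0]-x)<a/2+14)&(abs(C[:,1]-y)<b/2+14)&(C[:,2]>17)&(C[:,2]<27)]
        r=cv2.minAreaRect(q[:,:2].astype(np.float32));print(n,len(q),np.round(r[0],1),np.round(r[1],1),round(r[2],1))
    for h in(40,100,150):
        q=C[(C[:,0]>500)&(C[:,2]>h)&(C[:,1]<260)&(C[:,1]>-200)]
        for y0 in range(-200,460,60):
            s=q[(q[:,1]>=y0)&(q[:,1]<y0+60)]
            if len(s)>3: print("back",h,y0,s[:,0].min().round(),end="; ")
    print()
E
```

```text
scene table z [-2.8  0.1 19. ]
big_flask 173 x 417.0 446.0 y -136.0 -107.0 z 111.0 145.0 mid [ 431.6 -121.3]
small_flask 126 x 418.0 440.0 y 192.0 215.0 z 81.0 108.0 mid [429.5 203.4]
stain_bottle 148 x 421.0 450.0 y 90.0 120.0 z 89.0 107.0 mid [435.6 104.6]
beaker 670 x 418.0 466.0 y 403.0 450.0 z 13.0 68.0 mid [442.  426.5]
film_roll 287 x 413.0 465.0 y -44.0 11.0 z 37.0 52.0 mid [438.8 -16.6]
pink_dish 428 x 399.0 472.0 y 274.0 347.0 z 1.0 12.0 mid [435.6 310.3]
flask_tray 343 [563.3 -59.5] [198.4 114.8] 88.0
stain_tray 417 [569.8 364.7] [ 87.3 161.2] 2.4
supply_tray 206 [557.9 147.8] [91.2 94.1] 85.5
back 40 -200 640.0; back 40 -140 638.0; back 40 -80 639.0; back 40 -20 623.0; back 40 40 637.0; back 40 100 637.0; back 40 160 639.0; back 40 220 684.0; back 100 -200 647.0; back 100 -140 644.0; back 100 -80 645.0; back 100 -20 645.0; back 100 40 637.0; back 100 100 637.0; back 100 160 639.0; back 100 220 778.0; back 150 -200 691.0; back 150 -140 690.0; back 150 -80 684.0; back 150 -20 691.0; back 150 40 688.0; back 150 100 692.0; back 150 160 696.0; back 150 220 778.0; 
top table z 
[... 371 characters left out ...]
441.8 -16.9]
pink_dish 746 x 397.0 477.0 y 273.0 350.0 z 1.0 12.0 mid [437.2 311.4]
flask_tray 682 [565.4 -58.7] [193.3 113.3] 88.0
stain_tray 523 [572.2 365.1] [ 85.6 158.4] 2.6
supply_tray 303 [560.1 147.9] [87.9 90.6] 85.0
back 40 -200 643.0; back 40 -140 640.0; back 40 -80 642.0; back 40 -20 624.0; back 40 40 641.0; back 40 100 640.0; back 40 160 641.0; back 40 220 686.0; back 100 -200 647.0; back 100 -140 647.0; back 100 -80 647.0; back 100 -20 648.0; back 100 40 641.0; back 100 100 640.0; back 100 160 645.0; back 100 220 781.0; back 150 -200 692.0; back 150 -140 693.0; back 150 -80 691.0; back 150 -20 690.0; back 150 40 697.0; back 150 100 695.0; back 150 160 696.0; back 150 220 781.0;
```

>>> move_arm([
  [[1.5, 4.5, 0], -4.1, 0],
  [[1.5, 4.5, 0], -4.1, 0],
  [[1.5, 4.5, 0], -4.1, 0],
  [[1.5, 4.5, 0], -4.1, 0],
  [[1.5, 4.5, 0], -4, 0],
], squeeze=20)

```text
time_s: 1.6
ee_pos: [275.5, -312.3, 214.1]
ee_rot: [180.0, -0.0, -0.2]
force: [1.4, 0.3, 0.6]
gripper_width: 91.4
gripper_force: 0.0
```

>>> move_arm([
  [[2, 4, 0], 0, 0],
  [[3, 4, 0], 0, 0],
  [[3, 4, 0], 0, 0],
  [[4, 3, 0], 0, 0],
  [[3.3, 4.2, 0], 0, 0],
])

```text
time_s: 2.1
ee_pos: [428.2, -123.4, 214.5]
ee_rot: [179.9, -0.1, -0.0]
force: [0.5, -0.0, 0.2]
gripper_width: 91.0
gripper_force: 0.0
```

>>> move_arm([
  [[0.5, 0, -3], 0, 0],
  [[0, 0, -3], 0, 0],
  [[0, 0, -3], 0, 0],
  [[0, 0, -1.4], 0, 0],
  [[0, 0, 0], 0, 1],
])

```text
time_s: 2.6
ee_pos: [429.7, -124.1, 108.2]
ee_rot: [-179.9, 0.3, -0.0]
force: [-1.0, 0.2, -0.0]
gripper_width: 85.8
gripper_force: 0.0
```

>>> move_arm([
  [[0, 0, 0], 0, 1],
  [[0, 0, 0], 0, 1],
  [[0, 0, 0], 0, 1],
  [[0, 0, 0], 0, 1],
  [[0, 0, 0], 0, 1],
])

```text
time_s: 3.1
ee_pos: [431.4, -124.8, 110.4]
ee_rot: [180.0, -0.1, -0.0]
force: [-0.4, -0.6, 0.0]
gripper_width: 45.9
gripper_force: 0.0
```

>>> move_arm([
  [[0, 0, 0], 0, 1],
  [[0, 0, 0], 0, 1],
  [[0, 0, 0], 0, 1],
  [[0, 0, 0], 0, 1],
  [[0, 0, 0], 0, 1],
])

```text
time_s: 3.6
ee_pos: [431.3, -124.7, 110.2]
ee_rot: [180.0, -0.0, -0.0]
force: [-1.2, -0.4, 3.5]
gripper_width: 39.6
gripper_force: 19.9
```

>>> move_arm([
  [[0, 0, 1], 0, 1],
  [[0, 0, 2], 0, 1],
  [[0, 0, 2], 0, 1],
  [[0, 0, 0], 0, 1],
  [[0, 0, 0], 0, 1],
])

```text
time_s: 4.1
ee_pos: [431.0, -124.6, 159.8]
ee_rot: [180.0, 0.0, -0.0]
force: [-0.4, 0.7, -0.4]
gripper_width: 39.5
gripper_force: 19.5
```

```bash
python3 - <<'E'
from h import *
p=env.grab_frame("scene");cv2.imwrite("pics/s1.png",cv2.resize(p["frame"][60:220,230:430,::-1],(800,640))[:600])
print(env.state()["force"],env.state()["ee_pos"])
C=cloud(p);m=(np.hypot(C[...,0]-432,C[...,1]+123)<55)&(p["z_map"]>0)
q=C[m];print(np.histogram(q[:,2],bins=range(-10,260,15)))
E
```

```text
[-0.49308933  0.03065263 -2.08888946] [ 430.39699783 -124.44368335  159.21353195]
(array([551,   1,   0,   2, 121, 149, 126, 119, 104,  82,  48,  63, 106,
       122,  73,  36,  29]), array([-10,   5,  20,  35,  50,  65,  80,  95, 110, 125, 140, 155, 170,
       185, 200, 215, 230, 245]))
```

View pics/s1.png

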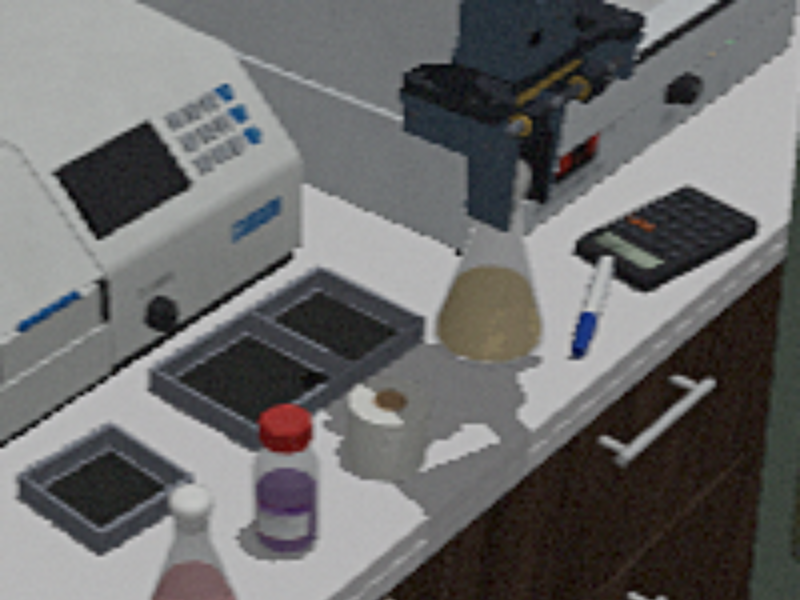

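>>> move_arm([
  [[2, 0, 0], 0, 1],
  [[3, 0, 0], 0, 1],
  [[3, 0, 0], 0, 1],
  [[3, 1, 0], 0, 1],
  [[2.2, 2, 0], 0, 1],
])

```text
time_s: 4.65
ee_pos: [564.3, -95.1, 158.2]
ee_rot: [180.0, 0.1, -0.1]
force: [0.4, -0.3, -1.5]
gripper_width: 39.4
gripper_force: 19.5
```

>>> move_arm([
  [[0, 3, 0], 0, 1],
  [[0, 3, 0], 0, 1],
  [[0, 1.6, 0], 0, 1],
  [[0, 0, 0], 0, 1],
  [[0, 0, 0], 0, 1],
])

```text
time_s: 5.15
ee_pos: [562.9, -19.1, 159.4]
ee_rot: [179.9, 0.1, 0.0]
force: [0.7, -0.9, -1.8]
gripper_width: 39.7
gripper_force: 19.5
```

```bash
python3 - <<'E'
from h import *
for c in("scene","top"):
    p=env.grab_frame(c);C=cloud(p).reshape(-1,3)
    q=C[(np.hypot(C[:,0]-566,C[:,1]+17)<60)&(C[:,2]>28)&(C[:,2]<175)]
    for a in range(40,130,15):
        s=q[(q[:,2]>=a)&(q[:,2]<a+15)]
        if len(s)>5:
            lo,hi=np.percentile(s,[3,97],axis=0);print(c,a,len(s),lo.round()[:2],hi.round()[:2])
    print(q[:,2].min())
    if c=="scene": cv2.imwrite("pics/s2.png",cv2.resize(p["frame"][80:220,230:390,::-1],(640,560)))
print(env.state()["ee_pos"])
E
```

```text
scene 40 37 [527. -28.] [586.  20.]
scene 55 142 [527. -38.] [590.  19.]
scene 70 138 [531. -39.] [590.  15.]
scene 85 121 [535. -33.] [584.  10.]
scene 100 113 [538. -31.] [582.   7.]
scene 115 90 [543. -32.] [579.   3.]
47.365098064700305
top 40 7 [527. -22.] [548.  12.]
top 55 158 [528. -54.] [585.  19.]
top 70 172 [532. -54.] [581.  14.]
top 85 163 [536. -49.] [578.  11.]
top 100 124 [541. -45.] [575.   7.]
top 115 107 [544. -43.] [570.   4.]
52.37990053817816
[563.00426928 -19.67633962 159.73617657]
```

View pics/s2.png

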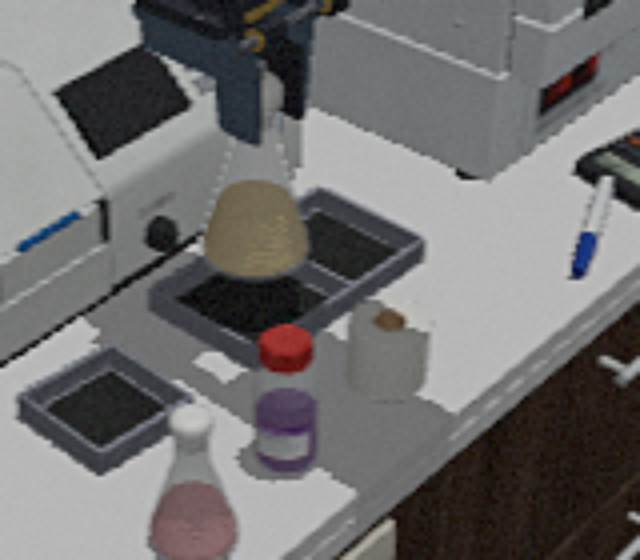

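>>> move_arm([
  [[-0.1, 0.1, -1.5], 0, 1],
  [[0, 0, -1.2], 0, 1],
  [[0, 0, -0.8], 0, 1],
  [[0, 0, -0.5], 0, 1],
  [[0, 0, 0], 0, 1],
])

```text
time_s: 5.75
ee_pos: [561.8, -17.9, 119.2]
ee_rot: [180.0, 0.1, -0.0]
force: [-0.1, -0.5, -1.4]
gripper_width: 39.7
gripper_force: 19.5
```

>>> move_arm([
  [[0, 0, -0.2], 0, 1],
  [[0, 0, -0.2], 0, 1],
  [[0, 0, -0.1], 0, 1],
  [[0, 0, 0], 0, 1],
  [[0, 0, 0], 0, 1],
])

```text
time_s: 6.25
ee_pos: [562.3, -17.7, 115.1]
ee_rot: [180.0, -0.0, -0.0]
force: [0.4, -1.2, -1.7]
gripper_width: 39.7
gripper_force: 19.5
```

>>> move_arm([
  [[0, 0, -0.1], 0, 1],
  [[0, 0, 0], 0, 1],
  [[0, 0, 0], 0, 1],
  [[0, 0, 0], 0, 1],
  [[0, 0, 0], 0, 1],
])

```text
time_s: 6.75
ee_pos: [562.3, -17.7, 114.2]
ee_rot: [180.0, -0.0, -0.0]
force: [-1.1, 0.7, 0.8]
gripper_width: 39.4
gripper_force: 19.8
```

>>> move_arm([
  [[0, 0, 0], 0, 0.4],
  [[0, 0, 0], 0, 0.3],
  [[0, 0, 0], 0, 0],
  [[0, 0, 0], 0, 0],
  [[0, 0, 0], 0, 0],
])

```text
time_s: 7.25
ee_pos: [562.2, -17.7, 113.9]
ee_rot: [180.0, -0.0, -0.0]
force: [0.2, -0.1, -1.1]
gripper_width: 76.9
gripper_force: 0.0
```

>>> move_arm([
  [[0, 0, 2], 0, 0],
  [[0, 0, 4], 0, 0],
  [[0, 0, 4], 0, 0],
  [[-2, 4, 0], 0, 0],
  [[-3, 4, 0], 0, 0],
])

```text
time_s: 7.75
ee_pos: [513.7, 62.7, 215.3]
ee_rot: [-180.0, -0.2, -0.2]
force: [0.2, 1.6, -0.1]
gripper_width: 91.4
gripper_force: 0.0
```

>>> move_arm([
  [[-3, 3.5, 0], 0, 0],
  [[-3, 4, 0], 0, 0],
  [[-2.2, 3.8, 0], 0, 0],
  [[0, 2.5, -2], 0, 0],
  [[0, 0, -2], 0, 0],
])

```text
time_s: 8.25
ee_pos: [430.1, 203.4, 174.3]
ee_rot: [-179.9, -0.2, 0.2]
force: [0.6, -0.9, -0.6]
gripper_width: 91.2
gripper_force: 0.0
```

>>> move_arm([
  [[0, 0, -3], 0, 0],
  [[0, 0, -3], 0, 0],
  [[0, 0, -2.5], 0, 0],
  [[0, 0, -1], 0, 0],
  [[0, 0, 0], 0, 0],
])

```text
time_s: 8.75
ee_pos: [429.5, 200.0, 78.0]
ee_rot: [179.9, 0.1, -0.0]
force: [-0.5, 0.9, 0.0]
gripper_width: 91.2
gripper_force: 0.0
```

```bash
python3 - <<'E'
from h import *
p=env.grab_frame("scene");cv2.imwrite("pics/s3.png",cv2.resize(p["frame"][80:240,190:390,::-1],(700,560)))
print(env.state()["ee_pos"],env.state()["force"])
E
```

```text
[430.4315569  200.3927506   79.14098993] [0.85519305 0.34809802 0.79592932]
```

View pics/s3.png

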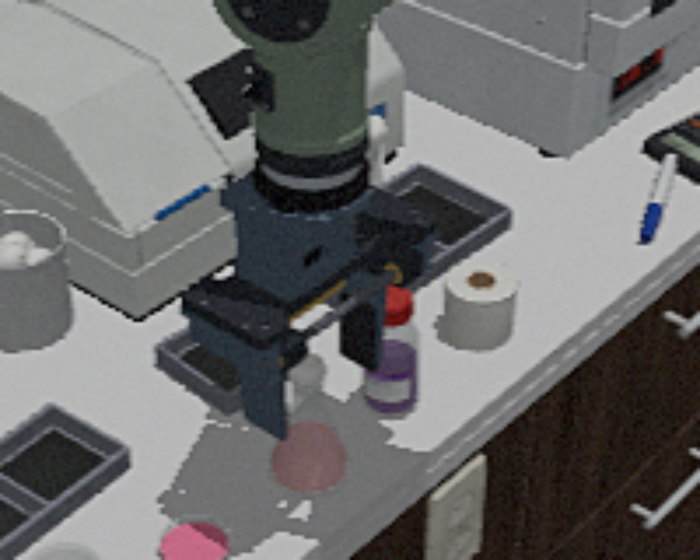

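>>> move_arm([
  [[0, 0, 0], 0, 1],
  [[0, 0, 0], 0, 1],
  [[0, 0, 0], 0, 1],
  [[0, 0, 0], 0, 1],
  [[0, 0, 0], 0, 1],
], squeeze=20)

```text
time_s: 9.3
ee_pos: [430.3, 200.4, 79.3]
ee_rot: [-180.0, -0.0, -0.0]
force: [0.2, -0.2, 0.1]
gripper_width: 54.1
gripper_force: 0.0
```

>>> move_arm([
  [[0, 0, 0], 0, 1],
  [[0, 0, 0], 0, 1],
  [[0, 0, 0], 0, 1],
  [[0, 0, 0], 0, 1],
  [[0, 0, 0], 0, 1],
])

```text
time_s: 9.8
ee_pos: [430.1, 200.4, 78.9]
ee_rot: [180.0, 0.0, -0.0]
force: [0.3, 0.7, -1.7]
gripper_width: 30.0
gripper_force: 19.6
```

>>> move_arm([
  [[0, 0, 2], 0, 1],
  [[0, 0, 3], 0, 1],
  [[0, 0, 4], 0, 1],
  [[0, 0, 4], 0, 1],
  [[0, 0, 1], 0, 1],
])

```text
time_s: 10.3
ee_pos: [432.2, 201.2, 223.1]
ee_rot: [-179.8, -0.4, -0.0]
force: [0.8, 0.5, -1.9]
gripper_width: 29.7
gripper_force: 19.5
```

>>> move_arm([
  [[0, -2.4, 0], 0, 1],
  [[0, -4, 0], 0, 1],
  [[0, -4, 0], 0, 1],
  [[0, -4, 0], 0, 1],
  [[0, -4, 0], 0, 1],
])

```text
time_s: 10.8
ee_pos: [429.1, 14.8, 217.7]
ee_rot: [180.0, 0.1, 0.0]
force: [-0.2, 0.3, -1.9]
gripper_width: 30.0
gripper_force: 19.5
```

>>> move_arm([
  [[0, -4, 0], 0, 1],
  [[0, -4, 0], 0, 1],
  [[1, -3, 0], 0, 1],
  [[2, -2, 0], 0, 1],
  [[2, 0, 0], 0, 1],
])

```text
time_s: 11.3
ee_pos: [479.8, -116.2, 217.6]
ee_rot: [180.0, 0.1, -0.2]
force: [-0.1, 0.7, -1.8]
gripper_width: 29.8
gripper_force: 19.5
```

>>> move_arm([
  [[3, 0, 0], 0, 1],
  [[3, 0, 0], 0, 1],
  [[2, 0, 0], 0, 1],
  [[0, 0, -2], 0, 1],
  [[0, 0, -3], 0, 1],
])

```text
time_s: 11.8
ee_pos: [561.2, -113.8, 168.1]
ee_rot: [180.0, -0.1, 0.0]
force: [-0.8, 0.7, -1.1]
gripper_width: 29.3
gripper_force: 19.5
```

>>> move_arm([
  [[0, 0, -3], 0, 1],
  [[0, 0, -1.5], 0, 1],
  [[0, 0, 0], 0, 1],
  [[0, 0, 0], 0, 1],
  [[0, 0, 0], 0, 1],
])

```text
time_s: 12.3
ee_pos: [560.9, -113.9, 124.8]
ee_rot: [180.0, -0.1, -0.0]
force: [0.5, -0.2, -1.6]
gripper_width: 29.9
gripper_force: 19.5
```

```bash
python3 - <<'E'
from h import *
for c in("scene","top"):
    p=env.grab_frame(c);C=cloud(p).reshape(-1,3)
    for nm,x,y,r in(("small",563,-113,45),("big",566,-17,50)):
      q=C[(np.hypot(C[:,0]-x,C[:,1]-y)<r)&(C[:,2]>25)&(C[:,2]<175)]
      for a in range(25,100,15):
        s=q[(q[:,2]>=a)&(q[:,2]<a+15)]
        if len(s)>5:
            lo,hi=np.percentile(s,[3,97],axis=0);print(c,nm,a,len(s),lo.round()[:2],hi.round()[:2])
      print(q[:,2].min())
    if c=="scene": cv2.imwrite("pics/s4.png",cv2.resize(p["frame"][60:200,230:390,::-1],(640,560)))
print(env.state()["ee_pos"])
E
```

```text
scene small 40 42 [ 534. -126.] [582. -87.]
scene small 55 98 [ 533. -130.] [583. -86.]
scene small 70 89 [ 537. -126.] [575. -89.]
scene small 85 70 [ 542. -120.] [575. -94.]
45.2884562270782
scene big 25 132 [530. -34.] [585.  16.]
scene big 40 119 [535. -33.] [585.  12.]
scene big 55 102 [538. -34.] [584.   8.]
scene big 70 88 [543. -27.] [579.   6.]
scene big 85 67 [547. -27.] [579.   1.]
25.075640791919227
top small 40 32 [ 535. -127.] [575. -86.]
top small 55 117 [ 535. -137.] [573. -86.]
top small 70 118 [ 540. -134.] [571. -89.]
top small 85 91 [ 544. -130.] [567. -94.]
47.80833071013865
top big 25 151 [531. -51.] [589.  16.]
top big 40 152 [535. -48.] [588.  12.]
top big 55 134 [540. -43.] [585.   8.]
top big 70 109 [544. -39.] [582.   4.]
top big 85 88 [548. -34.] [578.   1.]
25.031815459840118
[ 560.88884045 -113.85256183  125.09917443]
```

View pics/s4.png

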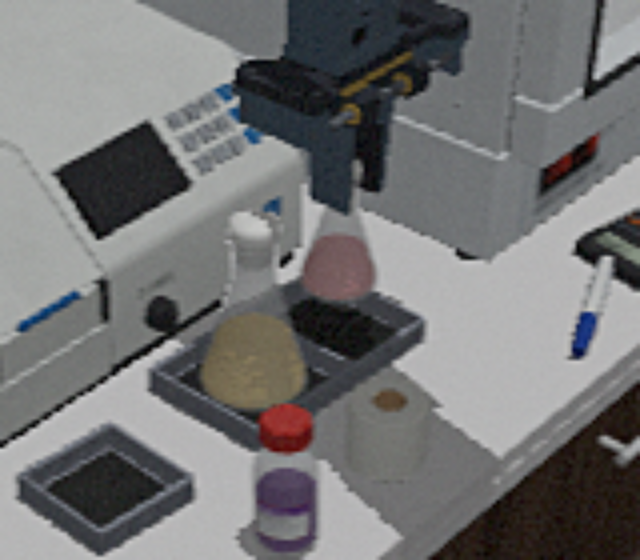

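>>> move_arm([
  [[0, 0, -1.2], 0, 1],
  [[0, 0, -1.2], 0, 1],
  [[0, 0, -1], 0, 1],
  [[0, 0, -0.4], 0, 1],
  [[0, 0, -0.2], 0, 1],
])

```text
time_s: 12.9
ee_pos: [559.7, -113.6, 82.9]
ee_rot: [-180.0, 0.1, -0.0]
force: [0.4, -0.5, -1.3]
gripper_width: 29.7
gripper_force: 19.5
```

>>> move_arm([
  [[0, 0, -0.1], 0, 1],
  [[0, 0, 0], 0, 1],
  [[0, 0, 0], 0, 1],
  [[0, 0, 0], 0, 1],
])

```text
time_s: 13.3
ee_pos: [560.4, -113.8, 83.3]
ee_rot: [180.0, -0.0, -0.0]
force: [1.0, 0.2, -1.7]
gripper_width: 29.6
gripper_force: 19.5
```

>>> move_arm([
  [[0, 0, -0.1], 0, 1],
  [[0, 0, 0], 0, 1],
  [[0, 0, 0], 0, 1],
])

```text
time_s: 13.6
ee_pos: [560.6, -113.7, 82.8]
ee_rot: [180.0, -0.1, -0.0]
force: [0.7, 0.5, 4.9]
gripper_width: 29.6
gripper_force: 20.1
```

>>> move_arm([
  [[0, 0, 0], 0, 0.4],
  [[0, 0, 0], 0, 0.4],
  [[0, 0, 0], 0, 0.4],
  [[0, 0, 0], 0, 0.4],
  [[0, 0, 1], 0, 0.4],
])

```text
time_s: 14.1
ee_pos: [559.0, -113.5, 90.9]
ee_rot: [-180.0, 0.2, -0.0]
force: [-0.2, -0.5, -0.0]
gripper_width: 54.5
gripper_force: 0.0
```

>>> move_arm([
  [[0, 0, 3], 0, 0.4],
  [[0, 0, 4], 0, 0.4],
  [[0, 0, 4], 0, 0],
  [[-3, 3, 1], 0, 0],
  [[-3, 4, 0], 0, 0],
])

```text
time_s: 14.6
ee_pos: [501.6, -44.2, 215.0]
ee_rot: [179.9, -0.4, -0.2]
force: [0.7, 1.2, -0.2]
gripper_width: 75.8
gripper_force: 0.0
```

>>> move_arm([
  [[-3, 4, 0], 0, 0],
  [[-3, 4, 0], 0, 0],
  [[0, 5, 0], 0, 0],
  [[0, 5, 0], 0, 0],
  [[0, 5, 0], 0, 0],
])

```text
time_s: 15.1
ee_pos: [439.8, 188.2, 213.2]
ee_rot: [-180.0, -0.1, -0.0]
force: [1.9, -0.1, 0.0]
gripper_width: 91.2
gripper_force: 0.0
```

>>> move_arm([
  [[0, 5, 0], 0, 0],
  [[0, 5, 0], 0, 0],
  [[0, 5, 0], 0, 0],
  [[0, 5, 0], 0, 0],
  [[0, 3.8, 0], 0, 0],
])

```text
time_s: 15.6
ee_pos: [439.8, 427.3, 212.6]
ee_rot: [-179.9, -0.0, 0.1]
force: [0.4, -0.6, -0.3]
gripper_width: 90.8
gripper_force: 0.0
```

>>> move_arm([
  [[0, 0, -4], 0, 0],
  [[0, 0, -3], 0, 0],
  [[0, 0, -2], 0, 0],
  [[0, 0, 0], 0, 0],
  [[0, 0, 0], 0, 0],
])

```text
time_s: 16.1
ee_pos: [440.6, 424.6, 122.8]
ee_rot: [-180.0, -0.0, -0.0]
force: [0.3, 0.1, 0.7]
gripper_width: 91.2
gripper_force: 0.0
```

>>> move_arm([
  [[0, 0, -3], 0, 0],
  [[0, 0, -3], 0, 0],
  [[0, 0, -1.5], 0, 0],
  [[0, 0, -0.8], 0, 0],
  [[0, 0, 0], 0, 1],
], squeeze=12)

```text
time_s: 16.6
ee_pos: [440.7, 424.6, 39.6]
ee_rot: [-180.0, -0.0, -0.0]
force: [0.3, 0.2, 0.5]
gripper_width: 85.7
gripper_force: 0.0
```

>>> move_arm([
  [[0, 0, 0], 0, 1],
  [[0, 0, 0], 0, 1],
  [[0, 0, 0], 0, 1],
  [[0, 0, 0], 0, 1],
  [[0, 0, 0], 0, 1],
])

```text
time_s: 17.1
ee_pos: [440.5, 424.8, 39.6]
ee_rot: [-179.9, -0.1, -0.0]
force: [0.6, 0.3, 2.0]
gripper_width: 52.0
gripper_force: 12.0
```

>>> move_arm([
  [[0, 0, 0], 0, 1],
  [[0, 0, 0], 0, 1],
])

```text
time_s: 17.3
ee_pos: [440.5, 424.8, 39.5]
ee_rot: [-179.9, -0.1, -0.0]
force: [-0.5, 1.4, 4.1]
gripper_width: 52.1
gripper_force: 12.0
```

>>> move_arm([
  [[0, 0, 1], 0, 1],
  [[0, 0, 2], 0, 1],
  [[0, 0, 2], 0, 1],
  [[2, 0, 0], 0, 1],
  [[3, 0, 0], 0, 1],
])

```text
time_s: 17.8
ee_pos: [489.4, 424.3, 90.2]
ee_rot: [180.0, 0.0, 0.1]
force: [0.4, 0.9, -1.1]
gripper_width: 52.0
gripper_force: 12.0
```

>>> move_arm([
  [[3, -1, 0], 0, 1],
  [[3, -1.2, 0], 0, 1],
  [[1.6, 0, 0], 0, 1],
  [[0, 0, 0], 0, 1],
  [[0, 0, 0], 0, 1],
])

```text
time_s: 18.3
ee_pos: [565.3, 401.9, 88.5]
ee_rot: [179.9, 0.1, -0.0]
force: [-0.2, 0.9, -0.4]
gripper_width: 51.7
gripper_force: 12.0
```

```bash
python3 - <<'E'
from h import *
for c in("scene","top"):
    p=env.grab_frame(c);C=cloud(p).reshape(-1,3)
    q=C[(np.hypot(C[:,0]-569,C[:,1]-404)<50)&(C[:,2]>28)&(C[:,2]<80)]
    lo,hi=np.percentile(q,[3,97],axis=0);print(c,len(q),lo.round(),hi.round())
    if c=="scene": cv2.imwrite("pics/s5.png",cv2.resize(p["frame"][140:300,130:330,::-1],(700,560)))
print(env.state()["ee_pos"],env.state()["force"])
E
```

```text
scene 177 [542. 387.  53.] [575. 427.  79.]Traceback (most recent call last):
  File "<stdin>", line 5, in <module>
    return _quantile_unchecked(
        a, q, axis, out, overwrite_input, method, keepdims, weights)
    return _ureduce(a,
                    func=_quantile_ureduce_func,
    ...<5 lines>...
                    overwrite_input=overwrite_input,
                    method=method)
    r = func(a, **kwargs)
    result = _quantile(arr,
                       quantiles=q,
    ...<2 lines>...
                       out=out,
                       weights=wgt)
    slices_having_nans = np.isnan(arr[-1, ...])
                                  ~~~^^^^^^^^^
IndexError: index -1 is out of bounds for axis 0 with size 0
```

View pics/s5.png

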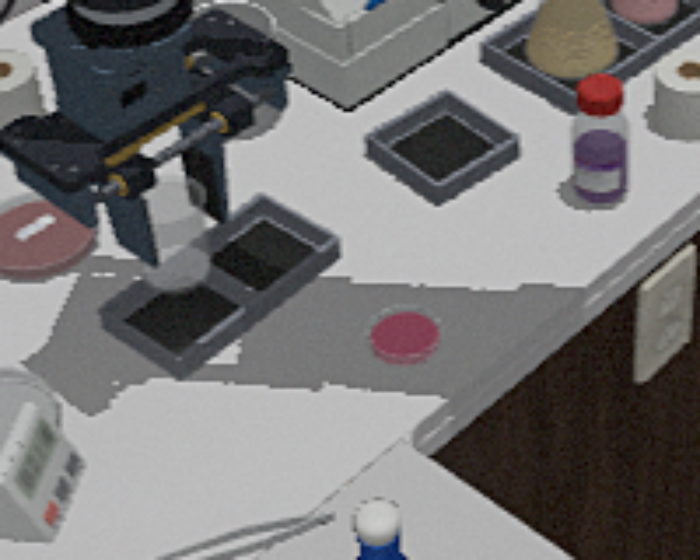

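>>> move_arm([
  [[0, 0, -1.5], 0, 1],
  [[0, 0, -1.3], 0, 1],
  [[0, 0, -1], 0, 1],
  [[0, 0, -0.4], 0, 1],
  [[0, 0, 0], 0, 1],
])

```text
time_s: 18.9
ee_pos: [565.5, 402.0, 45.6]
ee_rot: [179.9, 0.1, -0.0]
force: [0.4, -0.3, -1.5]
gripper_width: 51.8
gripper_force: 12.0
```

>>> move_arm([
  [[0, 0, -0.3], 0, 1],
  [[0, 0, -0.1], 0, 1],
  [[0, 0, 0], 0, 1],
  [[0, 0, 0], 0, 1],
])

```text
time_s: 19.3
ee_pos: [566.6, 402.6, 43.6]
ee_rot: [-180.0, -0.1, -0.0]
force: [0.2, 0.5, 0.7]
gripper_width: 51.6
gripper_force: 12.0
```

>>> move_arm([
  [[0, 0, -0.1], 0, 1],
  [[0, 0, 0], 0, 1],
  [[0, 0, 0], 0, 1],
])

```text
time_s: 19.6
ee_pos: [566.8, 402.7, 43.5]
ee_rot: [-179.9, -0.1, -0.0]
force: [-0.1, 0.6, 5.3]
gripper_width: 52.4
gripper_force: 12.0
```

>>> move_arm([
  [[0, 0, 0], 0, 0],
  [[0, 0, 0], 0, 0],
  [[0, 0, 0], 0, 0],
  [[0, 0, 0], 0, 0],
  [[0, 0, 2], 0, 0],
])

```text
time_s: 20.1
ee_pos: [564.3, 401.0, 58.9]
ee_rot: [179.8, 0.3, -0.0]
force: [-0.6, 0.2, 1.3]
gripper_width: 88.6
gripper_force: 0.0
```

>>> move_arm([
  [[0, 0, 4], 0, 0],
  [[0, 0, 4], 0, 0],
  [[0, 0, 4], 0, 0],
  [[-2, -3, 0], 0, 0],
  [[-2, -4, 0], 0, 0],
])

```text
time_s: 20.6
ee_pos: [526.7, 333.2, 183.2]
ee_rot: [-179.9, -0.2, 0.1]
force: [0.5, -0.7, -0.5]
gripper_width: 90.8
gripper_force: 0.0
```

>>> move_arm([
  [[-2, -4.5, 0], 0, 0],
  [[-2, -4.5, 0], 0, 0],
  [[-2, -4.5, 0], 0, 0],
  [[-2, -4.5, 0], 0, 0],
  [[-1.2, -3.2, 0], 0, 0],
])

```text
time_s: 21.1
ee_pos: [432.0, 118.0, 181.9]
ee_rot: [180.0, 0.1, -0.0]
force: [0.5, -0.7, -1.0]
gripper_width: 91.3
gripper_force: 0.0
```

>>> move_arm([
  [[0, -2, 0], 0, 0],
  [[0, 0, -3], 0, 0],
  [[0, 0, -2], 0, 0],
  [[0, 0, 0], 0, 0],
  [[0, 0, 0], 0, 0],
])

```text
time_s: 21.6
ee_pos: [434.4, 100.4, 132.3]
ee_rot: [180.0, 0.0, -0.0]
force: [0.7, 1.0, 0.4]
gripper_width: 91.5
gripper_force: 0.0
```

>>> move_arm([
  [[0, 0, -2.2], 0, 0],
  [[0, 0, -1.5], 0, 0],
  [[0, 0, -1], 0, 0],
  [[0, 0, 0], 0, 1],
  [[0, 0, 0], 0, 1],
], squeeze=20)

```text
time_s: 22.1
ee_pos: [435.0, 100.6, 85.7]
ee_rot: [-180.0, -0.1, -0.0]
force: [-0.5, -0.2, -0.3]
gripper_width: 78.1
gripper_force: 0.0
```

>>> move_arm([
  [[0, 0, 0], 0, 1],
  [[0, 0, 0], 0, 1],
  [[0, 0, 0], 0, 1],
  [[0, 0, 0], 0, 1],
  [[0, 0, 0], 0, 1],
])

```text
time_s: 22.6
ee_pos: [434.2, 100.3, 85.1]
ee_rot: [180.0, -0.0, -0.0]
force: [-0.3, 0.1, -0.2]
gripper_width: 38.2
gripper_force: 0.0
```

>>> move_arm([
  [[0, 0, 0], 0, 1],
  [[0, 0, 0], 0, 1],
  [[0, 0, 0], 0, 1],
])

```text
time_s: 22.9
ee_pos: [434.2, 100.3, 85.0]
ee_rot: [180.0, -0.0, -0.0]
force: [0.3, -0.1, 1.8]
gripper_width: 34.5
gripper_force: 20.0
```

>>> move_arm([
  [[0, 0, 1], 0, 1],
  [[0, 0, 2], 0, 1],
  [[0, 0, 3], 0, 1],
  [[0, 2, 2], 0, 1],
  [[1, 3, 0], 0, 1],
])

```text
time_s: 23.4
ee_pos: [445.2, 150.3, 168.4]
ee_rot: [-179.9, -0.3, -0.1]
force: [0.4, 0.0, -1.7]
gripper_width: 34.7
gripper_force: 20.0
```

>>> move_arm([
  [[2, 3.5, 0], 0, 1],
  [[2, 3.5, 0], 0, 1],
  [[2, 3.5, 0], 0, 1],
  [[2, 3, 0], 0, 1],
  [[2, 2.3, 0], 0, 1],
])

```text
time_s: 23.9
ee_pos: [544.6, 310.3, 165.1]
ee_rot: [-180.0, 0.0, 0.1]
force: [-0.2, -0.1, -1.5]
gripper_width: 35.1
gripper_force: 20.0
```

>>> move_arm([
  [[2, 1.6, 0], 0, 1],
  [[0.6, 0, 0], 0, 1],
  [[0, 0, -2], 0, 1],
  [[0, 0, -1], 0, 1],
  [[0, 0, 0], 0, 1],
])

```text
time_s: 24.4
ee_pos: [568.4, 322.9, 133.1]
ee_rot: [179.8, 0.3, -0.0]
force: [-0.9, -0.3, -1.7]
gripper_width: 34.9
gripper_force: 20.0
```

```bash
python3 - <<'E'
from h import *
for c in("scene","top"):
    p=env.grab_frame(c);C=cloud(p).reshape(-1,3)
    for nm,x,y,r,z in(("bottle",572,326,36,100),("beaker",570,404,36,72)):
      q=C[(np.hypot(C[:,0]-x,C[:,1]-y)<r)&(C[:,2]>25)&(C[:,2]<z)]
      if len(q):lo,hi=np.percentile(q,[3,97],axis=0);print(c,nm,len(q),lo.round(),hi.round())
    if c=="scene": cv2.imwrite("pics/s6.png",cv2.resize(p["frame"][140:300,130:330,::-1],(700,560)))
print(env.state()["ee_pos"],env.state()["force"])
E
```

```text
scene bottle 283 [547. 309.  51.] [575. 345.  98.]
scene beaker 517 [543. 380.  28.] [593. 428.  71.]
top beaker 72 [545. 408.  30.] [579. 430.  71.]
[569.88478023 323.77507799 135.28924647] [-0.03487414 -0.25318516 -0.20486615]
```

View pics/s6.png

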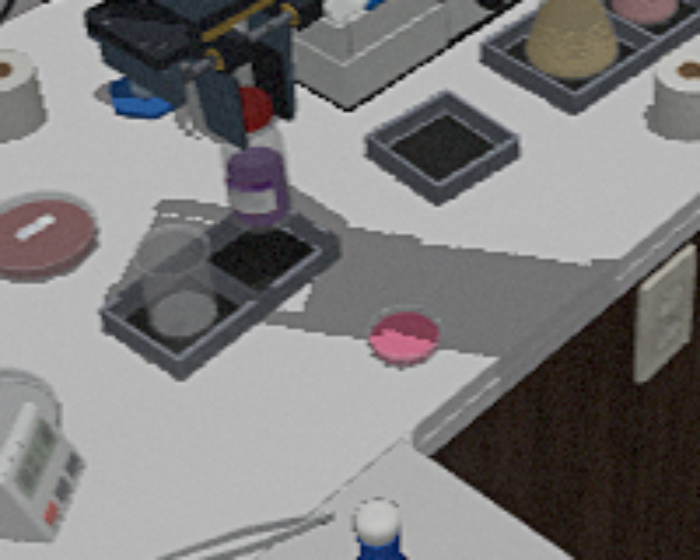

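>>> move_arm([
  [[0, 0.1, -1.5], 0, 1],
  [[0, 0, -1.3], 0, 1],
  [[0, 0, -1], 0, 1],
  [[0, 0, -0.5], 0, 1],
  [[0, 0, 0], 0, 1],
])

```text
time_s: 25.0
ee_pos: [569.7, 325.0, 91.1]
ee_rot: [179.9, 0.1, -0.0]
force: [-0.9, 0.5, -1.5]
gripper_width: 34.5
gripper_force: 20.0
```

>>> move_arm([
  [[0, 0, -0.2], 0, 1],
  [[0, 0, -0.1], 0, 1],
  [[0, 0, 0], 0, 1],
  [[0, 0, 0], 0, 1],
])

```text
time_s: 25.4
ee_pos: [570.3, 325.4, 89.3]
ee_rot: [-180.0, -0.0, -0.0]
force: [-0.1, 0.2, -1.4]
gripper_width: 34.7
gripper_force: 20.0
```

>>> move_arm([
  [[0, 0, -0.1], 0, 1],
  [[0, 0, 0], 0, 1],
  [[0, 0, 0], 0, 1],
])

```text
time_s: 25.7
ee_pos: [570.7, 325.5, 89.0]
ee_rot: [-180.0, -0.1, -0.0]
force: [-0.8, -0.2, 5.7]
gripper_width: 34.7
gripper_force: 20.0
```

>>> move_arm([
  [[0, 0, 0], 0, 0],
  [[0, 0, 0], 0, 0],
  [[0, 0, 0], 0, 0],
  [[0, 0, 0], 0, 0],
  [[0, 0, 2], 0, 0],
])

```text
time_s: 26.2
ee_pos: [568.3, 324.3, 105.0]
ee_rot: [179.8, 0.3, -0.0]
force: [0.5, 0.4, 0.4]
gripper_width: 71.8
gripper_force: 0.0
```

>>> move_arm([
  [[0, 0, 4], 0, 0],
  [[0, 0, 4], 0, 0],
  [[-3, -3, 0], 0, 0],
  [[-3, -4, 0], 0, 0],
  [[-3, -4, 0], 0, 0],
])

```text
time_s: 26.7
ee_pos: [479.1, 214.3, 187.9]
ee_rot: [180.0, -0.0, 0.0]
force: [0.1, -0.6, 0.2]
gripper_width: 91.0
gripper_force: 0.0
```

>>> move_arm([
  [[-3, -4, 0], 0, 0],
  [[-1.3, -4.7, 0], 0, 0],
  [[0, -5, 0], 0, 0],
  [[0, -4.7, 0], 0, 0],
  [[0, -4, 0], 0, 0],
])

```text
time_s: 27.2
ee_pos: [436.7, -10.7, 188.2]
ee_rot: [180.0, -0.0, -0.0]
force: [0.3, -0.3, 0.6]
gripper_width: 91.3
gripper_force: 0.0
```

>>> move_arm([
  [[0, -1, -3], 0, 0],
  [[0, 0, -4], 0, 0],
  [[0, 0, -2], 0, 0],
  [[0, 0, 0], 0, 0],
  [[0, 0, 0], 0, 0],
])

```text
time_s: 27.7
ee_pos: [437.6, -18.7, 98.4]
ee_rot: [180.0, -0.0, -0.0]
force: [-0.5, -0.0, 1.0]
gripper_width: 91.1
gripper_force: 0.0
```

>>> move_arm([
  [[0, 0, -3], 0, 0],
  [[0, 0, -2.5], 0, 0],
  [[0, 0, -1.3], 0, 0],
  [[0, 0, -0.7], 0, 0],
  [[0, 0, 0], 0, 1],
])

```text
time_s: 28.2
ee_pos: [437.9, -18.6, 23.4]
ee_rot: [180.0, -0.1, 0.0]
force: [0.3, -0.3, -0.5]
gripper_width: 85.7
gripper_force: 0.0
```

>>> move_arm([
  [[0, 0, 0], 0, 1],
  [[0, 0, 0], 0, 1],
  [[0, 0, 0], 0, 1],
  [[0, 0, 0], 0, 1],
  [[0, 0, 0], 0, 1],
])

```text
time_s: 28.7
ee_pos: [437.7, -18.7, 23.6]
ee_rot: [180.0, -0.1, -0.0]
force: [-0.9, 0.6, 6.4]
gripper_width: 57.3
gripper_force: 20.0
```

>>> move_arm([
  [[0, 0, 0], 0, 1],
  [[0, 0, 0], 0, 1],
])

```text
time_s: 28.9
ee_pos: [437.7, -18.7, 23.6]
ee_rot: [180.0, -0.1, -0.0]
force: [-1.3, -0.7, 6.4]
gripper_width: 57.4
gripper_force: 20.0
```

>>> move_arm([
  [[0, 0, 1], 0, 1],
  [[0, 0, 2], 0, 1],
  [[0, 0, 3], 0, 1],
  [[0, 2, 0], 0, 1],
  [[0, 3, 0], 0, 1],
])

```text
time_s: 29.4
ee_pos: [437.8, 31.0, 84.3]
ee_rot: [180.0, -0.1, -0.2]
force: [0.1, 0.4, -1.8]
gripper_width: 57.3
gripper_force: 20.0
```

>>> move_arm([
  [[1, 3, 0], 0, 1],
  [[2, 3, 0], 0, 1],
  [[3, 3, 0], 0, 1],
  [[3, 2.5, 0], 0, 1],
  [[2.8, 0, 0], 0, 1],
])

```text
time_s: 29.9
ee_pos: [556.2, 149.4, 83.2]
ee_rot: [-179.9, -0.0, 0.2]
force: [0.1, -0.5, -1.3]
gripper_width: 57.5
gripper_force: 20.0
```

>>> move_arm([
  [[0, 0, -1], 0, 1],
  [[0, 0, 0], 0, 1],
  [[0, 0, 0], 0, 1],
  [[0, 0, 0], 0, 1],
])

```text
time_s: 30.3
ee_pos: [554.2, 145.9, 73.1]
ee_rot: [180.0, 0.1, -0.0]
force: [-0.4, 0.6, -2.1]
gripper_width: 57.4
gripper_force: 20.0
```

```bash
python3 - <<'E'
from h import *
for c in("scene","top"):
    p=env.grab_frame(c);C=cloud(p).reshape(-1,3)
    q=C[(np.hypot(C[:,0]-559,C[:,1]-148)<42)&(C[:,2]>32)&(C[:,2]<70)]
    if len(q):lo,hi=np.percentile(q,[3,97],axis=0);print(c,len(q),lo.round(),hi.round())
    if c=="scene": cv2.imwrite("pics/s7.png",cv2.resize(p["frame"][100:260,180:380,::-1],(700,560)))
print(env.state()["ee_pos"],env.state()["force"])
E
```

```text
scene 118 [528. 131.  49.] [565. 174.  69.]
top 9 [540. 167.  51.] [551. 174.  67.]
[554.67609539 146.03687168  73.44238528] [-0.46863247  0.08858336 -0.92356821]
```

View pics/s7.png

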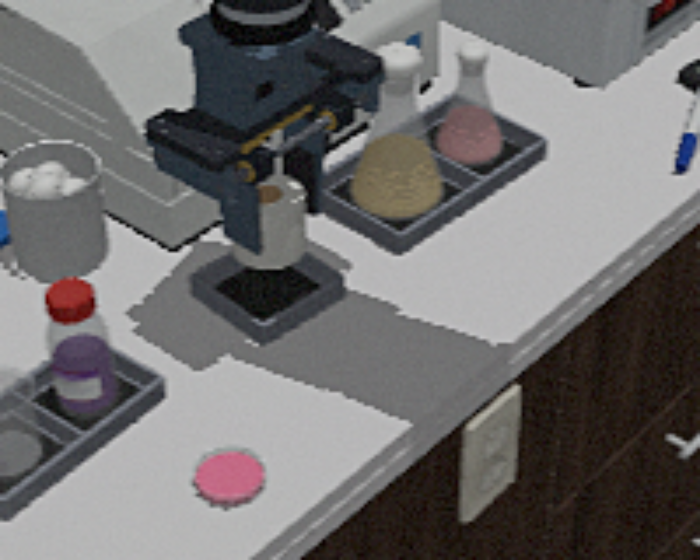

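>>> move_arm([
  [[0.2, 0, -1.5], 0, 1],
  [[0, 0, -1.3], 0, 1],
  [[0, 0, -1], 0, 1],
  [[0, 0, -0.5], 0, 1],
  [[0, 0, 0], 0, 1],
])

```text
time_s: 30.9
ee_pos: [556.5, 146.1, 29.0]
ee_rot: [180.0, 0.1, -0.0]
force: [-0.8, -0.7, -0.7]
gripper_width: 56.9
gripper_force: 20.0
```

>>> move_arm([
  [[0, 0, -0.2], 0, 1],
  [[0, 0, -0.1], 0, 1],
  [[0, 0, 0], 0, 1],
  [[0, 0, 0], 0, 1],
])

```text
time_s: 31.3
ee_pos: [557.6, 146.4, 27.6]
ee_rot: [-180.0, -0.1, -0.0]
force: [0.3, 0.1, 1.8]
gripper_width: 57.2
gripper_force: 20.0
```

Contact. Release and retreat upward, then off towards the robot.

>>> move_arm([
  [[0, 0, 0], 0, 0.15],
  [[0, 0, 0], 0, 0.15],
  [[0, 0, 0], 0, 0.15],
  [[0, 0, 0], 0, 0.15],
  [[0, 0, 1], 0, 0.15],
])

```text
time_s: 31.8
ee_pos: [556.1, 146.0, 36.1]
ee_rot: [180.0, 0.2, -0.0]
force: [-0.6, -0.1, -1.0]
gripper_width: 77.5
gripper_force: 0.0
```

>>> move_arm([
  [[0, 0, 4], 0, 0],
  [[0, 0, 4], 0, 0],
  [[0, 0, 5], 0, 0],
  [[0, 0, 5], 0, 0],
  [[-4, 0, 0], 0, 0],
])

```text
time_s: 32.3
ee_pos: [525.4, 147.8, 225.9]
ee_rot: [-179.7, -1.2, -0.1]
force: [-0.6, 0.7, 0.1]
gripper_width: 91.2
gripper_force: 0.0
```

>>> move_arm([
  [[-5, 0, 0], 0, 0],
  [[-5, 0, 0], 0, 0],
  [[-4, 0, 0], 0, 0],
  [[0, 0, 0], 0, 0],
  [[0, 0, 0], 0, 0],
])

```text
time_s: 32.8
ee_pos: [377.2, 146.5, 218.1]
ee_rot: [-180.0, -0.2, 0.0]
force: [0.2, 0.2, 0.4]
gripper_width: 91.1
gripper_force: 0.0
```

```bash
python3 - <<'E'
from h import *
p=env.grab_frame("scene");cv2.imwrite("pics/s8.png",cv2.resize(p["frame"][90:290,130:380,::-1],(750,600)))
print(env.landmark_of(p,"pink_dish")[:1])
p=env.grab_frame("top");cv2.imwrite("pics/t8.png",cv2.resize(p["frame"][110:270,130:450,::-1],(800,400)))
E
```

```text
[{'point': [247.2, 237.5], 'score': 0.55}]
```

View pics/s8.png

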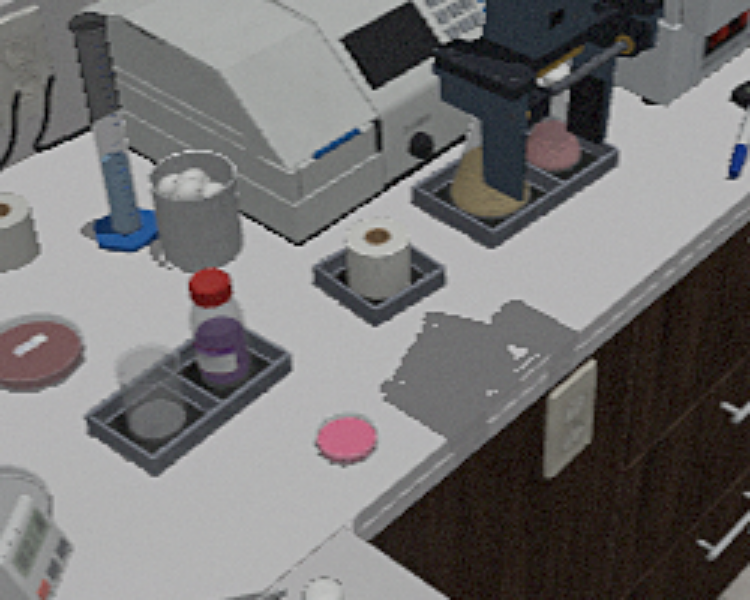

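View pics/t8.png

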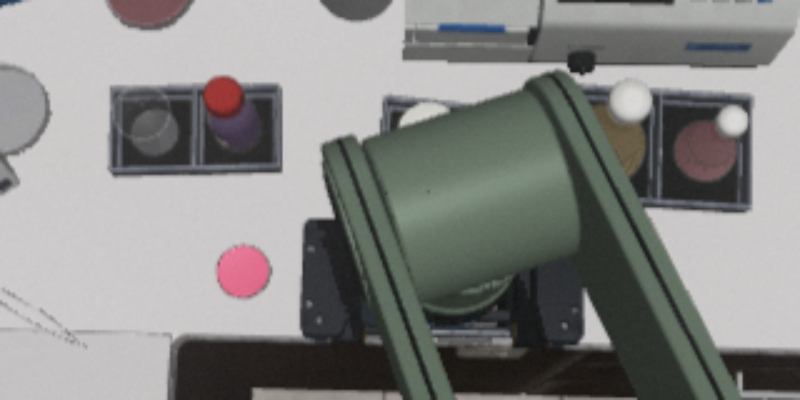

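All five things stand upright in their bays: the film at (378,262) and the bottle at (215,340) in the scene crop, with the beaker and both flasks also in place. The dish has not moved and the gripper is clear of everything.

```bash
python3 -c "
from workcell import env
print(env.job_done())"
```

```text
the job is handed in; nothing more can be done
None
```

All five things stand upright in their proper tray bays, the pink dish stands where it was, and the job was handed in at about 33 s; no verdict was returned.

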